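# Empty the potato peeler

## Robot

A 6-joint arm with a two-finger parallel gripper is mounted at the origin on the work surface. World frame = base frame: x ahead of the robot, y to its left, z up, the work surface at z = 0. Lengths are in m, angles in rad, forces in N, time in s.
With the tool pointing down it reaches from about 0.25 to 0.775 m from the base axis. Payload 8.9 kg.
Tool frame: the origin (TCP) lies at the very end of the fingers, on their centre line; the grasp point (between the pads) lies bot.grasp_offset behind it (bot.grasp_offset is the distance from the TCP to the grasp point, in m); z points along the fingers, y is the direction in which the jaws open and shut (so a half turn about z gives the same grasp; the last joint's range is limited). The gripper opens to 85 mm and grips with 20 to 120 N. Pads are 22 mm wide; open, the fingers measure 114 mm over their backs; the gripper's body (76 mm by 85 mm) begins 54 mm behind the grasp point. The pads swing forward as they close: fully open they stand 13 mm farther back than shut.
Start: joints at [1.018, 0.291, -0.153, 1.127, 0, 1.431], TCP at [0.211, 0.481, 0.231] pointing down, gripper open.
Joint ranges: [-2.52, 2.52], [-0.91, 1.74], [-1.3, 1.37], [-1.96, 2.02], [-1.52, 1.47], [-3.14, 3.14]. Speed limits (rad/s): [2.22, 2.22, 2.79, 3.14, 3.14, 3.14].

## Interface

Orientations are given as a unit quaternion [w, x, y, z].
In Python, from plant import telemetry, eyes, bot gives the robot as it stands. The module is installed in compiled form; this text tells all that it offers.
- The arm moves only by the tool apply_moves, never from a script. Its argument "increments" is a list of rows, each a list of 7 numbers: the shift along the tool's x, y, z in mm, then the turn, a rotation vector about the tool's x, y, z in rad, then the finger opening in mm, from 0 to 85.4. A call has 1 to 5 rows; each row shifts and turns the pose as measured when the row begins, along the tool's axes as they then stand; what a row does not reach is not made up. A row lasts 1/10 s, in which the tool goes at most 50 mm and 8.59 degrees, less where a joint would pass 70% of its speed; a pose out of reach is approached as far as the arm can. A call with a gripper value outside its range is refused whole. The fingers move at their own pace and stop on an object; "force" is the grip in N (left out, the last holds). Time passes only in rows, so rows that do not move let the fingers close. It gives the time, the measured TCP pose, the force and the opening at its end, in the units of the state.
- telemetry.read_state(): the state, without advancing time (a new reading comes with each control period).
- eyes.grab_frame(name): name is "scene" or "top"; returns the picture (384x512x3 uint8, red, green, blue); there is no depth.
- eyes.camera_info(name): a dict with "K" (3x3 intrinsics, pixels), "T" (4x4, takes a point from camera to world coordinates). Camera axes: x right, y down, z forward; pixel columns grow to the right and rows downward; lengths in m; the calibration is good to about 2 mm. A picture is of the moment at which its call begins. camera_info takes no time and is no camera call.
- bot.close_job(): hands the job in, once; it reports no verdict.
The state is a dict: "t": time; "q": joint angles; "qd": joint speeds; "effort": joint torques, N m; "ee_pos": TCP position; "orientation": TCP orientation; "ft_force": force on the tool from outside, world axes, zero at the start; "torque": the same for the moment, N m; "opening": finger opening in m.
Only numpy, scipy, OpenCV 4.12 (cv2) and the standard library are available. Lean on these libraries where they do the work, as an engineer would, in place of code of your own. Each camera call takes 0.05 s, during which the arm holds its last target. There are 200 camera calls.

## Task

The peeled potatoes lie behind the discharge flap of the bench-top potato peeler. With your fingertips press its blue lever right down to its stop, without forcing it, so that the flap lifts fully, hold it there until all four potatoes have rolled out into the pan, then let the lever up gently so that the flap closes fully without slamming. Work the flap by the lever alone: do not touch the flap, the potatoes or the pan, and leave the other kitchenware where it stands.

Things in the scene. Friction and masses are not known exactly. Their poses are not given: they have to be found in the camera images.
- peeler: Fixed potato peeler: steel drum, 260 mm wide, 385 mm high (430 with cover knob), on a grey base. Origin on the table under the drum axis, z up, x towards the discharge chute, y left of x. The chute is 153 mm wide, its roof 244 mm above the table; it reaches out to x = 262 mm; its lip (x = 287, 93 mm high) overhangs the pan. The blue lever is beside the chute on its -y side.
- lever (a joint): Angle of lever and flap, fixed to one shaft, rad: 0 = flap shut, lever 30 degrees above level; 1.05 = end stop, flap fully lifted, lever 30 degrees below level. A spring and the flap's weight push it back to 0 and slam it if let go. About 3 N straight down on the pad starts it, about 8 N holds it fully down.
- lever_pad (a point): Centre of the upper face of the blue press pad at the lever's end: flat, 52 mm along the lever, 42 mm wide, 14 mm thick. This point is 142 mm from the shaft axis along the lever and 7 mm above its middle line; 305 mm above the table when shut, 163 mm when fully down. Drum about 80 mm away, chute wall about 95 mm.
- lever_pivot (a point): Fixed point on the axis of the lever's shaft, in the middle plane of the pad, 228 mm above the table, at x = 262, y = -170 mm of the peeler. The shaft lies level along the peeler's y. From here the lever runs towards the peeler's -x, back along the chute; its end swings down in that upright plane when pressed.
- flap: Steel discharge flap, 153 mm wide and 118 mm high, with a black rubber lower edge; it hangs from the same shaft over the end of the chute and swings out and up, away from the drum, as the lever is pressed. Origin on the shaft axis at mid width.
- pan_near (a point): Shallow food pan, light metal, 265 x 325 mm, 65 mm high, 4 mm walls, loose (1.1 kg) on the table under the chute's lip, long side across the chute. This point is on its inner floor (4 mm up), at the middle of the long wall next to the peeler; x points away from the peeler across the pan (far wall at 257 mm), y along the long wall (ends at +-158 mm), z up.
- potato0_center (a point): Centre of a peeled potato, pale yellow, loose, 52 mm thick and 68 mm long; it starts in the chute behind the shut flap (hidden by the chute's roof) and rolls out by itself when the flap is lifted.
- potato1_center (a point): Centre of a peeled potato, pale yellow, loose, 52 mm thick and 68 mm long; it starts in the chute behind the shut flap (hidden by the chute's roof) and rolls out by itself when the flap is lifted.
- potato2_center (a point): Centre of a peeled potato, pale yellow, loose, 52 mm thick and 68 mm long; it starts in the chute behind the shut flap (hidden by the chute's roof) and rolls out by itself when the flap is lifted.
- potato3_center (a point): Centre of a peeled potato, pale yellow, loose, 52 mm thick and 68 mm long; it starts in the chute behind the shut flap (hidden by the chute's roof) and rolls out by itself when the flap is lifted.
- whisk_mid (a point): Bystander: balloon whisk with a red handle, 290 mm long, lying on the table, up to 58 mm high. Point at its middle.
- bowl: Bystander: small steel bowl, 150 mm across, 60 mm high. Origin under its centre.
- pot: Bystander: black cooking pot with its lid on, 176 mm across (236 mm over the handles), 138 mm high. Origin under its centre.
- jug: Bystander: clear jug with a white lid and handle, 124 mm across, 230 mm high. Origin under its centre.

How it is judged:
By the outcome, as a careful person would: the job done as asked, in the order asked, and still so for the second after the job is handed in, with the robot touching nothing.
It also fails if it takes over 45 s, if anything falls off the work surface, if the arm or the gripper's body presses on something with over 40 N, if the wrist force passes 120 N, or if a joint passes its speed limit or range.

## Working session

There is one attempt and no reset: what is moved stays moved. The work goes in short steps, Python scripts to look and compute and a tool call to move; the robot and the scene stay as the last step left them, time stands still between calls to the robot, and variables do not carry over. Pictures are saved under pics/ and viewed, about 8 in all and at most 12, crops included, and the job is handed in when it is done.

Besides the shell and the picture viewer there is one more tool, called after "Call:" as a command line: name --pt "numbers of a row" for each row, then --argument value for the rest. apply_moves: Moves the arm, as the interface text tells. Its arguments: {"type":"object","properties":{"increments":{"type":"array","items":{"type":"array","items":{"type":"number"}}},"force":{"type":"number"}},"required":["increments"]}

```bash
mkdir -p pics; python3 - <<'E'
from plant import telemetry, eyes, bot
import cv2,numpy as np
for n in("scene","top"):
    cv2.imwrite(f"pics/{n}0.png",cv2.resize(eyes.grab_frame(n)[:,:,::-1],(800,600)))
    c=eyes.camera_info(n);print(n,np.round(c["K"],1).tolist(),np.round(c["T"],3).tolist())
s=telemetry.read_state();print(s,bot.grasp_offset)
E
```

```text
scene [[398.2, 0.0, 258.1], [0.0, 398.2, 186.3], [0.0, 0.0, 1.0]] [[0.998, 0.057, -0.024, 0.591], [0.058, -0.755, 0.653, -0.807], [0.019, -0.653, -0.757, 1.206], [0.0, 0.0, 0.0, 1.0]]
top [[402.2, 0.0, 264.5], [0.0, 402.2, 195.9], [0.0, 0.0, 1.0]] [[0.013, -0.996, 0.092, 0.446], [-1.0, -0.013, -0.002, 0.055], [0.003, -0.092, -0.996, 1.676], [0.0, 0.0, 0.0, 1.0]]
{'t': 0.1, 'q': array([ 1.01771194e+00,  2.91225043e-01, -1.54064341e-01,  1.12670190e+00,
       -5.76616355e-06,  1.43152787e+00]), 'qd': array([ 0.00235662, -0.00081788,  0.00161392, -0.00247737, -0.00127609,
       -0.00174486]), 'effort': array([ 1.56228187e-03, -5.37976921e+01,  3.31918287e+01,  9.27862013e-03,
       -1.30358130e-04,  1.70186826e-05]), 'ee_pos': array([0.21087532, 0.48034807, 0.23078413]), 'orientation': array([-2.00014473e-04,  2.05434766e-01,  9.78670629e-01, -5.63012344e-04]), 'ft_force': array([ 0.44991635,  0.0932605 , -0.21186739]), 'torque': array([0.00029063, 0.01020698, 0.05353611]), 'opening': 0.08538323262824292} 0.0187
```

View pics/scene0.png

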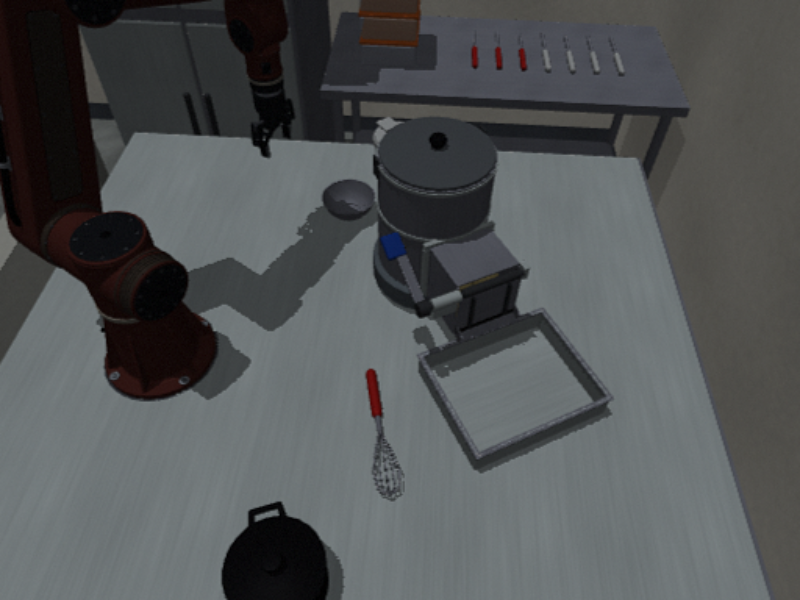

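View pics/top0.png

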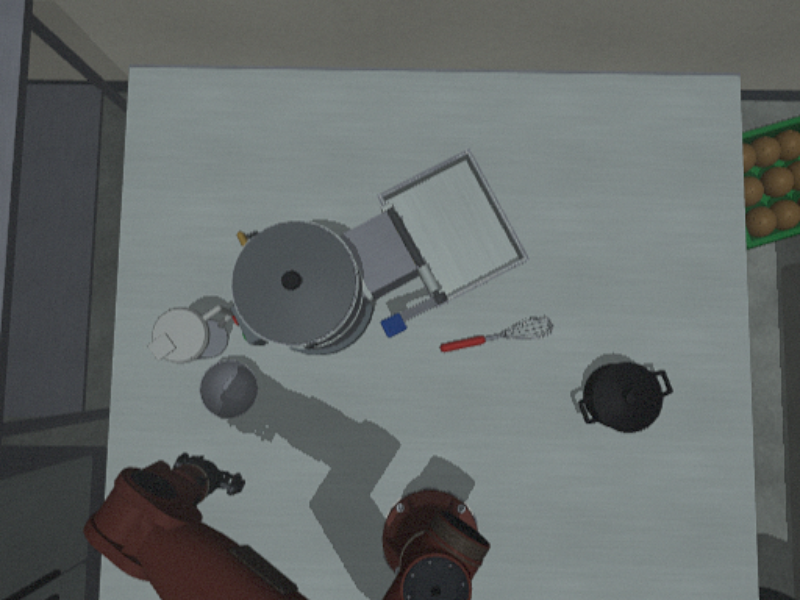

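The scene view shows the blue pad at about (392,245), with the lever running to its pivot at (425,305); the pan sits under the lip. In the top view the pad is at (394,325), the pivot end at (440,297), the cover knob at (292,280) and the whisk at (495,335), clear of the pad.

```bash
cat >h.py <<'E'
from plant import telemetry, eyes, bot
import cv2,numpy as np
from scipy.spatial.transform import Rotation as R
def ray(n,u,v,s=1.5625):
    c=eyes.camera_info(n);K=np.array(c["K"]);T=np.array(c["T"])
    d=T[:3,:3]@np.linalg.inv(K)@[(u+.5)/s-.5,(v+.5)/s-.5,1];return T[:3,3],d
def atz(n,u,v,z,s=1.5625):
    o,d=ray(n,u,v,s);return o+d*(z-o[2])/d[2]
def blue(n):
    h=cv2.cvtColor(eyes.grab_frame(n),cv2.COLOR_RGB2HSV)
    m=cv2.inRange(h,(108,150,40),(128,255,255));k,l,st,ce=cv2.connectedComponentsWithStats(m)
    i=1+st[1:,4].argmax();return ce[i],st[i]
def rot(): 
    s=telemetry.read_state();q=s["orientation"];return s,R.from_quat([q[1],q[2],q[3],q[0]]).as_matrix()
E
python3 - <<'E'
from h import *
for n in("scene","top"):
    c,st=blue(n);print(n,c,st,atz(n,*c,.302,1))
print("knob",atz("top",292,280,.43),atz("scene",438,140,.425))
print("piv",atz("top",440,297,.235),atz("scene",425,306,.235))
print("pan corners",[atz("top",*p,.065)[:2].round(3) for p in((381,196),(467,151),(526,258),(440,304))])
s,M=rot();print(M.round(3))
E
```

```text
scene [251.00510204 156.74489796] [243 149  17  17 196] [0.53249425 0.09504187 0.302     ]
top [251.43065693 207.94890511] [244 201  16  15 137] [0.5315574  0.09599216 0.302     ]
knob [0.61137469 0.29570153 0.43      ] [0.61394404 0.29054943 0.425     ]
piv [ 0.60230854 -0.00904865  0.235     ] [ 0.60583345 -0.00591672  0.235     ]
pan corners [array([0.885, 0.14 ]), array([ 1.009, -0.084]), array([ 0.726, -0.239]), array([ 0.603, -0.017])]
[[-0.916  0.402 -0.   ]
 [ 0.402  0.916 -0.001]
 [ 0.    -0.001 -1.   ]]
```

Call:
apply_moves --pt "-24 -23 -20 0 0 0 0" --pt "-24 -23 -20 0 0 0 0" --pt "-24 -23 -20 0 0 0 0" --pt "-24 -23 -20 0 0 0 0" --pt "-24 -23 -20 0 0 0 0" --force 40

```text
t: 0.7
ee_pos: [0.274, 0.3234, 0.3304]
orientation: [-0.002, 0.202, 0.979, -0.003]
ft_force: [1.1, 0.0, -0.2]
opening: 0.0121
```

Call:
apply_moves --pt "-24 -23 -10 0 0 0.13 0" --pt "-24 -23 -10 0 0 0.13 0" --pt "-24 -23 0 0 0 0.13 0" --pt "-24 -23 0 0 0 0.13 0" --pt "-24 -23 0 0 0 0.13 0"

```text
t: 1.2
ee_pos: [0.2981, 0.156, 0.3544]
orientation: [0.001, 0.514, 0.858, -0.002]
ft_force: [0.6, -0.3, -0.9]
opening: -0.0003
```

```bash
cat > w.py <<'E'
from h import *
import sys
s,M=rot();t=np.array([float(a) for a in sys.argv[1:4]])
print(s["t"],s["ee_pos"].round(4),"F",s["ft_force"].round(2),"d_tool mm",(M.T@(t-s["ee_pos"])*1000).round(1),"x az",np.degrees(np.arctan2(M[1,0],M[0,0])).round(1),"z",M[:,2].round(3),s["q"].round(2),s["opening"])
E
python3 w.py .532 .093 .34
```

```text
1.2 [0.2981 0.156  0.3544] F [ 0.62 -0.3  -0.85] d_tool mm [-165.8  176.6   14.7] x az 118.1 z [ 0.    -0.004 -1.   ] [ 0.27 -0.12 -0.29  1.4  -0.    1.35] -0.000261364132738398
```

Call:
apply_moves --pt "-33 35 0 0 0 0 0" --pt "-33 35 0 0 0 0 0" --pt "-33 35 0 0 0 0 0" --pt "-33 35 0 0 0 0 0" --pt "-30 32 0 0 0 0 0"

```text
t: 1.7
ee_pos: [0.5274, 0.0868, 0.3575]
orientation: [0.003, 0.517, 0.856, 0.0]
ft_force: [-1.0, 0.3, 0.1]
opening: 0.0001
```

```bash
python3 w.py .532 .093 .315; python3 - <<'E'
from h import *
s,_=rot();p=s["ee_pos"]
for n in("scene","top"):
    f=eyes.grab_frame(n)[:,:,::-1].copy()
    c=eyes.camera_info(n);T=np.linalg.inv(c["T"]);
    for q in (p,[.532,.093,.305]):
        x=np.array(c["K"])@(T@[*q,1])[:3];print(n,(x[:2]/x[2]).round(1))
    u,v=(x[:2]/x[2]).astype(int)
    a=cv2.resize(f[v-40:v+40,u-50:u+50],(500,400),interpolation=cv2.INTER_CUBIC)
    print("crop origin",u-50,v-40)
    globals()[n]=a
cv2.imwrite("pics/c1.png",cv2.resize(np.vstack([scene,top]),None,fx=.75,fy=.75))
E
```

```text
1.7 [0.5274 0.0868 0.3575] F [-0.98  0.35  0.06] d_tool mm [ 3.6  6.8 42.5] x az 117.7 z [ 0.005 -0.003 -1.   ] [ 0.03  0.27  0.15  1.44 -0.    1.12] 7.32884233065998e-05
scene [249.3 145.8]
scene [250.8 156.5]
crop origin 200 116
top [253.7 208.2]
top [252.3 207.8]
crop origin 202 167
```

View pics/c1.png

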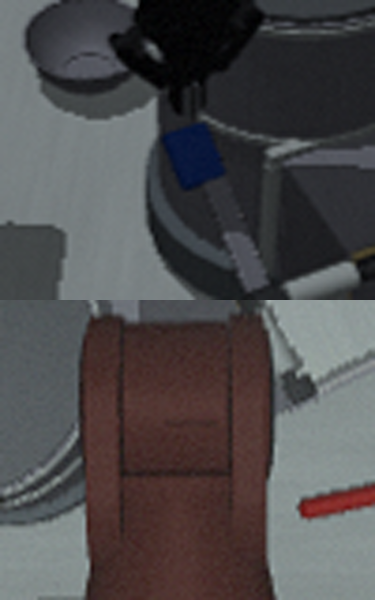

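The crop shows the fingertips (187,110 in the upper half) just above the pad's far edge, with the pad centre at (194,157), i.e. full-frame (251.7,157.9), which agrees with my pad estimate of (0.532, 0.093). The arm hides the pad in the top view.

Call:
apply_moves --pt "2 4 10 0 0 0 0" --pt "1 3 12 0 0 0 0" --pt "0 0 12 0 0 0 0" --pt "0 0 6 0 0 0 0" --pt "0 0 3 0 0 0 0"

```text
t: 2.3
ee_pos: [0.5324, 0.0937, 0.308]
orientation: [0.001, 0.517, 0.856, -0.001]
ft_force: [0.4, 0.8, 2.8]
opening: -0.0
```

```bash
python3 w.py .532 .093 .305
```

```text
2.3 [0.5324 0.0937 0.308 ] F [0.42 0.77 2.83] d_tool mm [-0.4 -0.6  3. ] x az 117.7 z [ 0.001 -0.003 -1.   ] [ 0.04  0.29  0.05  1.33 -0.    1.13] -5.511121670627561e-06
```

Contact at the expected height. I'll follow the arc.

Call:
apply_moves --pt "3 0 6 0 0 0 0" --pt "4 0 8 0 0 0 0" --pt "3 0 8 0 0 0 0" --pt "3 0 8 0 0 0 0" --pt "2 0 8 0 0 0 0"

```text
t: 2.8
ee_pos: [0.5243, 0.1083, 0.2693]
orientation: [0.003, 0.517, 0.856, -0.0]
ft_force: [-2.2, 0.3, 3.7]
opening: -0.0001
```

```bash
python3 w.py .532 .093 .305
```

```text
2.8 [0.5243 0.1083 0.2693] F [-2.23  0.29  3.66] d_tool mm [-17.3  -0.2 -35.6] x az 117.7 z [ 0.004 -0.003 -1.   ] [ 0.07  0.29 -0.05  1.22 -0.    1.16] -0.00014099863795498035
```

Call:
apply_moves --pt "2 0 9 0 0 0 0" --pt "2 0 9 0 0 0 0" --pt "1 0 9 0 0 0 0" --pt "0 0 9 0 0 0 0" --pt "0 0 9 0 0 0 0"

```text
t: 3.3
ee_pos: [0.5215, 0.1134, 0.2203]
orientation: [0.002, 0.517, 0.856, -0.0]
ft_force: [-1.0, -2.1, 5.3]
opening: 0.0
```

```bash
python3 w.py .532 .093 .305
```

```text
3.3 [0.5215 0.1134 0.2203] F [-1.04 -2.05  5.34] d_tool mm [-23.3  -0.  -84.6] x az 117.7 z [ 0.004 -0.003 -1.   ] [ 0.08  0.31 -0.15  1.1  -0.    1.17] 4.0167354430368325e-05
```

Call:
apply_moves --pt "-1 0 8 0 0 0 0" --pt "-2 0 8 0 0 0 0" --pt "-2 0 7 0 0 0 0" --pt "-2 0 6 0 0 0 0" --pt "-2 0 5 0 0 0 0"

```text
t: 3.8
ee_pos: [0.5253, 0.1067, 0.1824]
orientation: [0.001, 0.517, 0.856, 0.001]
ft_force: [-2.7, 2.2, 5.8]
opening: -0.0
```

```bash
python3 w.py .532 .093 .305
```

```text
3.8 [0.5253 0.1067 0.1824] F [-2.72  2.19  5.85] d_tool mm [-1.530e+01 -1.000e-01 -1.226e+02] x az 117.8 z [ 0.003  0.001 -1.   ] [ 0.06  0.34 -0.21  1.01  0.    1.15] -4.491090445844969e-05
```

Call:
apply_moves --pt "-1 0 3 0 0 0 0" --pt "-1 0 3 0 0 0 0" --pt "-1 0 3 0 0 0 0"

```text
t: 4.1
ee_pos: [0.5272, 0.1033, 0.172]
orientation: [0.001, 0.517, 0.856, 0.001]
ft_force: [-2.7, -0.6, 7.0]
opening: -0.0002
```

Call:
apply_moves --pt "-1 0 2 0 0 0 0" --pt "0 0 2 0 0 0 0"

```text
t: 4.3
ee_pos: [0.5282, 0.1018, 0.1674]
orientation: [0.002, 0.517, 0.856, 0.001]
ft_force: [-0.7, -0.8, 7.7]
opening: -0.0005
```

```bash
python3 w.py .532 .093 .305
```

```text
4.3 [0.5282 0.1018 0.1674] F [-0.72 -0.78  7.68] d_tool mm [  -9.9   -0.2 -137.5] x az 117.7 z [ 0.004 -0.    -1.   ] [ 0.05  0.36 -0.23  0.98 -0.    1.14] -0.00046560849022567695
```

Call:
apply_moves --pt "0 0 1.5 0 0 0 0" --pt "0 0 1 0 0 0 0"

```text
t: 4.5
ee_pos: [0.5289, 0.1008, 0.1646]
orientation: [0.003, 0.517, 0.856, 0.001]
ft_force: [-2.2, -0.8, 11.0]
opening: 0.0
```

Call:
apply_moves --pt "0 0 1 0 0 0 0"

```text
t: 4.6
ee_pos: [0.5292, 0.1006, 0.164]
orientation: [0.003, 0.518, 0.856, 0.001]
ft_force: [-6.8, 0.5, 21.5]
opening: -0.0002
```

```bash
python3 w.py .532 .093 .305; python3 - <<'E'
from h import *
f=eyes.grab_frame("scene")[:,:,::-1]
cv2.imwrite("pics/d1.png",cv2.resize(f[130:300,230:400],(680,600),interpolation=cv2.INTER_CUBIC))
E
```

```text
4.6 [0.5292 0.1006 0.164 ] F [-6.85  0.48 21.54] d_tool mm [  -8.8   -0.4 -140.9] x az 117.7 z [ 0.007 -0.002 -1.   ] [ 0.05  0.36 -0.24  0.97 -0.    1.14] -0.00021104225007488974
```

View pics/d1.png

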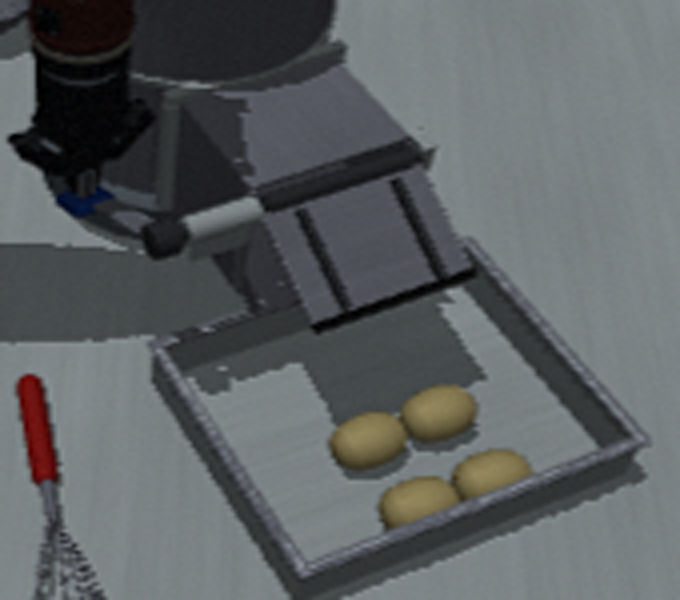

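The picture shows the flap lifted fully, its rubber edge running (315,325)–(475,270), and all four potatoes in the pan at (368,440), (438,412), (420,502) and (490,472). The force jumped from 8 to 21 N, so the lever is at its stop. I'll ease off the extra force and hold briefly.

Call:
apply_moves --pt "0 0 0 0 0 0 0" --pt "0 0 0 0 0 0 0" --pt "0 0 0 0 0 0 0" --pt "0 0 0.3 0 0 0 0"

```text
t: 5.05
ee_pos: [0.529, 0.1008, 0.1645]
orientation: [0.004, 0.518, 0.856, 0.002]
ft_force: [-3.9, 0.2, 11.3]
opening: -0.0001
```

```bash
python3 w.py .532 .093 .305
```

```text
5.05 [0.529  0.1008 0.1645] F [-3.86  0.24 11.28] d_tool mm [  -8.9   -0.  -140.4] x az 117.7 z [ 0.008 -0.001 -1.   ] [ 0.05  0.36 -0.24  0.96 -0.    1.14] -5.3003417267521466e-05
```

Call:
apply_moves --pt "1 0 -3 0 0 0 0" --pt "2 0 -5 0 0 0 0" --pt "2 0 -6 0 0 0 0" --pt "2 0 -6 0 0 0 0" --pt "2 0 -6 0 0 0 0"

```text
t: 5.55
ee_pos: [0.5241, 0.1094, 0.1892]
orientation: [0.003, 0.518, 0.856, 0.002]
ft_force: [-1.2, -1.5, 5.4]
opening: -0.0
```

Call:
apply_moves --pt "2 0 -6 0 0 0 0" --pt "2 0 -6 0 0 0 0" --pt "1 0 -6 0 0 0 0" --pt "1 0 -6 0 0 0 0" --pt "0 0 -6 0 0 0 0"

```text
t: 6.05
ee_pos: [0.5216, 0.1138, 0.219]
orientation: [0.004, 0.518, 0.855, 0.002]
ft_force: [-1.6, 2.9, 4.0]
opening: 0.0004
```

```bash
python3 w.py .532 .093 .305
```

```text
6.05 [0.5216 0.1138 0.219 ] F [-1.64  2.91  4.04] d_tool mm [-23.6   0.2 -85.9] x az 117.6 z [ 0.008 -0.001 -1.   ] [ 0.08  0.31 -0.16  1.09 -0.    1.17] 0.0003764140222244762
```

Call:
apply_moves --pt "0 0 -7 0 0 0 0" --pt "0 0 -7 0 0 0 0" --pt "-1 0 -7 0 0 0 0" --pt "-1 0 -7 0 0 0 0" --pt "-2 0 -7 0 0 0 0"

```text
t: 6.55
ee_pos: [0.5233, 0.1108, 0.2559]
orientation: [0.003, 0.518, 0.855, 0.002]
ft_force: [-1.8, 2.1, 3.4]
opening: 0.0001
```

Call:
apply_moves --pt "-2 0 -6 0 0 0 0" --pt "-2 0 -6 0 0 0 0" --pt "-2 0 -5 0 0 0 0"

```text
t: 6.85
ee_pos: [0.5267, 0.1048, 0.2748]
orientation: [0.004, 0.518, 0.855, 0.003]
ft_force: [-0.2, 1.4, 3.0]
opening: -0.0001
```

```bash
python3 w.py .532 .093 .305
```

```text
6.85 [0.5267 0.1048 0.2748] F [-0.19  1.44  3.01] d_tool mm [-13.   -0.5 -30.1] x az 117.6 z [ 0.009  0.001 -1.   ] [ 0.06  0.29 -0.04  1.23  0.    1.15] -6.711843660591141e-05
```

Slower for the last part.

Call:
apply_moves --pt "-2 0 -4 0 0 0 0" --pt "-2 0 -4 0 0 0 0" --pt "-2 0 -4 0 0 0 0" --pt "-2 0 -4 0 0 0 0" --pt "-2 0 -3 0 0 0 0"

```text
t: 7.35
ee_pos: [0.5321, 0.0945, 0.2956]
orientation: [0.004, 0.518, 0.855, 0.003]
ft_force: [-0.7, 1.1, 3.5]
opening: 0.0001
```

Call:
apply_moves --pt "-1 0 -2 0 0 0 0" --pt "-1 0 -2 0 0 0 0" --pt "-1 0 -2 0 0 0 0"

```text
t: 7.65
ee_pos: [0.5339, 0.0913, 0.3021]
orientation: [0.004, 0.518, 0.855, 0.002]
ft_force: [1.1, 0.2, 2.4]
opening: -0.0003
```

```bash
python3 w.py .532 .093 .305
```

```text
7.65 [0.5339 0.0913 0.3021] F [1.08 0.25 2.41] d_tool mm [ 2.3 -0.9 -2.9] x az 117.5 z [ 0.01 -0.   -1.  ] [ 0.03  0.29  0.03  1.3  -0.    1.13] -0.0003464508296179093
```

Call:
apply_moves --pt "0 0 -1.5 0 0 0 0" --pt "0 0 -1.5 0 0 0 0" --pt "0 0 -1.5 0 0 0 0" --pt "0 0 -1.5 0 0 0 0" --pt "0 0 -1.5 0 0 0 0"

```text
t: 8.15
ee_pos: [0.534, 0.0901, 0.3096]
orientation: [0.005, 0.519, 0.855, 0.001]
ft_force: [-1.0, -0.3, -0.1]
opening: -0.0001
```

Call:
apply_moves --pt "0 0 -1.5 0 0 0 0" --pt "0 0 -1.5 0 0 0 0" --pt "0 0 -2 0 0 0 0" --pt "0 0 -2 0 0 0 0" --pt "0 0 -3 0 0 0 0"

```text
t: 8.65
ee_pos: [0.5326, 0.091, 0.3194]
orientation: [0.003, 0.518, 0.855, 0.001]
ft_force: [0.5, 0.6, -1.5]
opening: 0.0003
```

Call:
apply_moves --pt "0 0 -15 0 0 0 0" --pt "0 0 -20 0 0 0 0" --pt "15 -20 -5 0 0 0 0" --pt "30 -30 0 0 0 0 0" --pt "30 -30 0 0 0 0 0"

```text
t: 9.15
ee_pos: [0.4275, 0.1201, 0.3596]
orientation: [0.003, 0.52, 0.854, 0.001]
ft_force: [-0.1, 0.5, 1.0]
opening: -0.0003
```

Call:
apply_moves --pt "30 -35 0 0 0 0 0" --pt "30 -35 0 0 0 0 0" --pt "20 -20 0 0 0 0 0" --pt "0 0 0 0 0 0 0" --pt "0 0 0 0 0 0 0"

```text
t: 9.65
ee_pos: [0.3023, 0.1512, 0.3604]
orientation: [0.004, 0.519, 0.855, 0.003]
ft_force: [1.3, -0.3, -0.3]
opening: -0.0001
```

```bash
python3 w.py .532 .093 .305; python3 - <<'E'
from h import *
for n in("scene","top"):
    c,st=blue(n);print(n,c,st)
f=eyes.grab_frame("scene")[:,:,::-1]
cv2.imwrite("pics/e1.png",cv2.resize(f,(800,600),interpolation=cv2.INTER_CUBIC))
E
```

```text
9.65 [0.3023 0.1512 0.3604] F [ 1.32 -0.31 -0.3 ] d_tool mm [-157.5  176.4   57.5] x az 117.5 z [ 0.009  0.    -1.   ] [ 0.25 -0.13 -0.28  1.41 -0.    1.34] -6.71888521889532e-05
scene [251.06735751 156.84974093] [243 149  17  17 193]
top [251.47857143 207.92857143] [244 201  16  15 140]
```

View pics/e1.png

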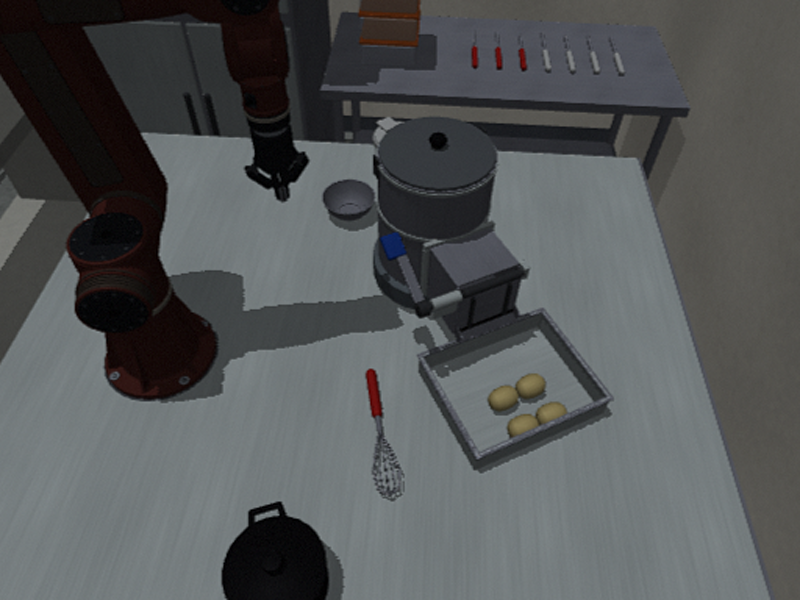

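The flap is shut at (490,305). The pad is within 0.1 px of where it started, and the four potatoes are in the pan at (503,398), (531,385), (523,426) and (552,412). The pan and the other kitchenware haven't moved.

```bash
python3 -c "
from plant import bot
print(bot.close_job())"
```

```text
the job is handed in; nothing more can be done
None
```

The job is done and handed in at about 9.8 s of the 45 s allowed. The closed fingertips pressed the blue lever along its arc to the stop. The highest wrist force I read was about 23 N, a brief peak at the stop. I eased to about 11 N, still above the 8 N needed, and held until all four potatoes were in the pan. I then let the lever up slowly, at about 15–20 mm/s near the end, and backed the arm away.

- **Flap and lever:** the flap looks fully shut, and the pad is back within 0.1 px of its starting position in both cameras.
- **Potatoes:** all four are in the pan.
- **Other kitchenware:** the pan, bowl, whisk, pot and jug look unmoved in the last scene picture.
- **Robot:** it is touching nothing, and the force reading is near zero, within noise.

No check failed or disagreed. I judged the flap's shut position from the pad and the scene picture, and had no direct reading of its angle.

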